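# Hang the hook-on pocket in the tool tote

## Task

Pick up the steel hook-on pocket by its handle, hook its bent strap over the slotted steel rail on the tall wall of the plywood tool tote so that the pocket hangs inside the tote, and slide it along the rail until the strap drops fully home into the rail's notch. Then let go, leaving it hanging upright. Work gently, pushing on the tote and rail with only light hand force, and leave everything else where it is.

Things in the scene. Friction and masses are not known exactly. Their poses are not given: they have to be found in the camera images.
- tote: Plywood tool tote fixed to the bench, 170 (x) x 280 (y) mm, open on top; origin at the centre of its underside, x away from its tall wall, z up. Floor 8 mm thick, walls 6 mm. Tall wall on the -x side (outer face x = -85, inner face x = -79 mm), topped by a slotted steel rail; the other three walls are 55 mm high.
- rail_line (a point): Point of the tote in the middle of the tall wall's length, at rail-top height (115 mm), mid-thickness. Steel rail along y, 200 long, 6 thick, flush with the wall, with one square notch 19 mm wide (y), 10 deep. The rigid rail is clamped elsewhere each time: its notch lies up to 35 mm to either side of this point along y; not reported, see or feel for it.
- pocket: Open sheet-steel pocket standing loose on the bench, about 0.25 kg: box 56 (x) x 72 (y) x 50 mm high, origin at the centre of its underside, z up, hook strap on its -x side, handle over its middle. Hung with its x along the tote's x, its origin is about 29 mm over the tote's underside when home in the notch, 39 mm while the strap rides on top of the rail.
- strap (a point): Underside of the pocket's strap bend, middle of its slot. Back plate (outer face x = -28 mm) rises and one strap, 14 mm wide (y), 4 thick, bends over to -x at z = 76 to 80, then a lip hangs to z = 43 mm, flared outward to x = -45 at the tip. Slot 10 mm wide, x = -28 to -38 mm (pocket frame).
- handle (a point): Centre of the pocket's wooden handle bar: along the pocket's y, 10 mm thick (x), 72 long, 16 high (z = 104 to 120 mm), on two side uprights at its ends; clear space below and beside it.
- tin: bystander: plain open steel tin without hook or handle, 60 x 75 x 50 mm, origin at the centre of its underside
- glue: bystander: upright white bottle, 56 mm across, 150 mm tall, origin under its centre
- mug: bystander: white mug, 76 mm across, 85 mm tall, origin under its centre
- screwdriver: bystander: screwdriver lying on the bench between robot and tote
- offcut: bystander: dark wood offcut 50 x 130 x 22 mm, origin at the centre of its underside
- jar: bystander: glass jar 48 mm across, 55 mm tall, standing in the tote away from the tall wall
- block: bystander: dark wood block 35 x 70 x 40 mm, lying in the tote away from the tall wall

How it is judged:
At the end, for the whole second after the job is handed in: The released pocket hangs at rest inside the tote, strap down in the notch: origin 24 to 34 mm above the tote's underside, 42 to 56 mm from its middle towards the tall wall, within 42 mm of the wall's middle along it, upright and parallel to the wall within 0.15 rad (z of pocket in the frame of tote between 0.024 and 0.034 m and x of pocket in the frame of tote between -0.056 and -0.042 m and y of pocket in the frame of tote between -0.042 and 0.042 m and angle between pocket's own z axis and vertical below 0.15 rad and angle between the y axis of pocket and the y axis of tote, either way round below 0.15 rad and contact force between pocket and tote above 0.5 N and linear speed of pocket below 0.02 m/s); the robot touches nothing.
It fails at once if the pocket is pushed against the tote or its rail with more than 25 N (contact force between pocket and tote above 25 N).
It fails at once if the robot itself pushes on the tote or its rail with more than 25 N (contact force between any of the fingers, the arm and tote above 25 N).
It fails at once if a bystander is shifted by more than 30 mm (distance of any of tin, glue, mug, screwdriver, offcut, jar, block from where it was at the start of the episode above 0.03 m).
It fails at once if the bottle or the mug is tipped over (angle between any of glue, mug's own z axis and vertical above 0.5 rad).
It also fails if it takes over 61 s, if anything falls off the work surface, if the arm or the gripper's body presses on something with over 40 N, if the wrist force passes 120 N, or if a joint passes its speed limit or range.

## Robot

A 6-joint arm with a two-finger parallel gripper is mounted at the origin on the work surface. World frame = base frame: x ahead of the robot, y to its left, z up, the work surface at z = 0. Lengths are in m, angles in rad, forces in N, time in s.
With the tool pointing down it reaches from about 0.4 to 0.825 m from the base axis. Payload 7 kg.
Tool frame: the origin (TCP) lies between the finger pads; the fingertips stand 8 mm ahead of it and the grasp point (between the pads) lies 11 mm behind it (arm.finger_overhang is the distance from the TCP to the fingertips, in m); z points along the fingers, y is the line along which they close (so a half turn about z gives the same grasp; the last joint's range is limited). The gripper opens to 88 mm and grips with 3 to 60 N. Pads are 19 mm wide; open, the fingers measure 130 mm over their backs; the gripper's body (78 mm by 193 mm) begins 47 mm behind the grasp point.
Start: joints at [-1.032, 0.359, 0.012, 0, -1.224, -0.288], TCP at [0.167, -0.654, 0.21] pointing down, gripper open.
Joint ranges: [-3.07, 3.07], [-1.43, 2.12], [-1.02, 1.25], [-3.03, 1.67], [-3.05, -0], [-3.03, 3.03]. Speed limits (rad/s): [2.39, 2.39, 3.01, 3.14, 3.14, 3.14].

## Interface

Orientations are given as [roll, pitch, yaw] about the fixed x, y, z axes, in that order (R = Rz(yaw) Ry(pitch) Rx(roll)).
In Python, from station import arm gives the robot as it stands.
- The arm moves only by the tool move_arm, never from a script. Its argument "rows" is text: rows parted by semicolons, each of 7 numbers parted by spaces: the turn, a rotation vector about the tool's x, y, z in degrees, then the shift along the tool's x, y, z in m, then the finger opening in m, from 0 to 0.0876. A call has 1 to 8 rows; each row shifts and turns the commanded pose from where the row before left it, along the tool's axes as they then stand; what a row does not reach is not made up. A row lasts 1/8 s, in which the tool goes at most 62.5 mm and 10.7 degrees, less where a joint would pass 70% of its speed; a pose out of reach is approached as far as the arm can. A call is refused whole if a number of a shift passes 0.0625 or a number of a turn 10.7, either way. A call with a gripper value outside its range is refused whole. The fingers move at their own pace and stop on an object; "squeeze" is the grip in N (left out, the last holds). Time passes only in rows, so rows that do not move let the fingers close. It gives the time, the measured TCP pose, the force, the opening and the grip force at its end, in the units of the state.
- arm.get_state(): the state, without advancing time (a new reading comes with each control period).
- arm.grab_frame(name): name is "scene" or "top"; returns (picture, depth): 420x560x3 uint8, blue, green, red; 420x560 float32, m along the optical axis (not along the pixel's ray), 0 where there is no reading.
- arm.camera_model(name): a dict with "mtx" (3x3 intrinsics, pixels), "camera_from_world" (4x4, takes a point from world to camera coordinates). Camera axes: x right, y down, z forward; pixel columns grow to the right and rows downward; lengths in m; the calibration is good to about 2 mm. A picture is of the moment at which its call begins. camera_model takes no time and is no camera call.
- arm.job_done(): hands the job in; it is judged then, once.
The state is a dict: "t": time; "q": joint angles; "qd": joint speeds; "joint_efforts": joint torques, N m; "eef_pos": TCP position; "ee_rot": TCP orientation; "force": force on the tool from outside, world axes, zero at the start; "moment": the same for the moment, N m; "width": finger opening in m; "gripper_force": force on a finger pad.
Only numpy, scipy, OpenCV 4.12 (cv2) and the standard library are available. Lean on these libraries where they do the work, as an engineer would, in place of code of your own. Each camera call takes 0.05 s, during which the arm holds its last target. There are 200 camera calls.

## Working session

There is one attempt and no reset: what is moved stays moved. The work goes in short steps, Python scripts to look and compute and a tool call to move; the robot and the scene stay as the last step left them, time stands still between calls to the robot, and variables do not carry over. Pictures are saved under pics/ and viewed, at most 10 in all, crops included, and the job is handed in when it is done.

Besides the shell and the picture viewer there is one more tool, called as name(argument=value, ...), one argument or row to a line, values as JSON. move_arm: Moves the arm, as the interface text tells. Its arguments: {"type":"object","properties":{"rows":{"type":"string"},"squeeze":{"type":"number"}},"required":["rows"]}

```bash
mkdir -p pics; cat > h.py <<'E'
import numpy as np, cv2
from station import arm
def grab(n,save):
    im,d=arm.grab_frame(n); np.savez('pics/'+save+'.npz',im=im,d=d); cv2.imwrite('pics/'+save+'.png',im); return im,d
def world(n,d,u,v,r=0):
    m=arm.camera_model(n); z=float(d[v,u]); p=np.linalg.inv(m['mtx'])@[u,v,1]*z
    return (np.linalg.inv(m['camera_from_world'])@[*p,1])[:3]
def cloud(n,d):
    m=arm.camera_model(n); v,u=np.mgrid[:d.shape[0],:d.shape[1]]
    p=np.stack([u,v,np.ones_like(u)],-1)@np.linalg.inv(m['mtx']).T*d[...,None]
    T=np.linalg.inv(m['camera_from_world']); return p@T[:3,:3].T+T[:3,3]
E
python3 - <<'E'
from h import *
a,_=grab('scene','s0'); b,_=grab('top','t0')
print(arm.get_state())
for n in('scene','top'): print(arm.camera_model(n))
E
```

```text
{'t': 0.1, 'q': array([-1.03190847e+00,  3.59305491e-01,  1.11586683e-02, -3.15458180e-04,
       -1.22408613e+00, -2.88124474e-01]), 'qd': array([-0.00056795, -0.00104674,  0.00223853,  0.00167752, -0.00033099,
       -0.00013092]), 'joint_efforts': array([-1.22171434e-03, -5.84165025e+01,  2.93753314e+01,  7.01560602e+00,
        1.02121293e-02, -6.74826288e-05]), 'eef_pos': array([ 0.16737563, -0.65344863,  0.20872502]), 'ee_rot': array([ 3.14013097e+00, -1.23918371e-04, -2.89093659e+00]), 'force': array([-0.43290395,  0.16048584, -0.31864993]), 'moment': array([-0.00326715, -0.03648881, -0.02265009]), 'gripper_force': 0.0, 'width': 0.08769282893771393}
{'mtx': array([[395.40467748,   0.        , 283.33248471],
       [  0.        , 395.40467748, 204.67008083],
       [  0.        ,   0.        ,   1.        ]]), 'camera_from_world': array([[-0.78645524,  0.61759947, -0.00768412,  0.38953844],
       [ 0.51190901,  0.64480623, -0.56760381, -0.28713511],
       [-0.34559704, -0.45032856, -0.82326598,  1.1477138 ],
       [ 0.        ,  0.        ,  0.        ,  1.        ]])}
{'mtx': array([[403.24455661,   0.        , 288.31547324],
       [  0.        , 403.24455661, 215.42922822],
       [  0.        ,   0.        ,   1.        ]]), 'camera_from_world': array([[-0.02119936, -0.99977274,  0.00224869,  0.06358502],
       [-0.99118654,  0.020723  , -0.13084264,  0.58118601],
       [ 0.13076631, -0.00500265, -0.9914006 ,  0.99837571],
       [ 0.        ,  0.        ,  0.        ,  1.        ]])}
```

View pics/s0.png

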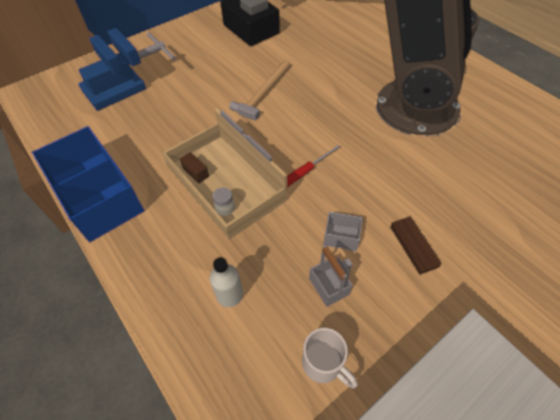

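View pics/t0.png

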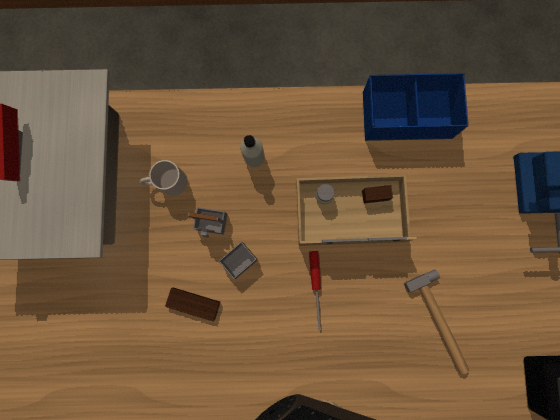

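The scene view shows the tote centre around (225,180), the pocket with its wooden handle at (333,275) and the tin at (343,230). In the top view the tote is at (353,210) with its tall wall towards the robot (row ~240), and the pocket is at (210,220). I'll enlarge both.

```bash
python3 - <<'E'
from h import *
s=np.load('pics/s0.npz'); t=np.load('pics/t0.npz')
c=lambda im,u,v,w,h,f: cv2.resize(im[v:v+h,u:u+w],None,fx=f,fy=f,interpolation=cv2.INTER_CUBIC)
a=c(t['im'],170,190,100,100,4); b=c(s['im'],290,200,100,110,4)
o=np.zeros((440,800,3),np.uint8); o[:400,:400]=a;o[:440,400:]=b; cv2.imwrite('pics/c1.png',o)
a=c(t['im'],290,170,133,80,6); b=c(s['im'],205,100,100,100,3)
cv2.imwrite('pics/c2.png',a)
P=cloud('top',t['d'])
# pocket pts
for lo,hi in((.01,.06),(.06,.1),(.1,.13)):
    r=P[195:245,185:240].reshape(-1,3); r=r[(r[:,2]>lo)&(r[:,2]<hi)]
    print(lo,len(r),r.min(0),r.max(0),r.mean(0))
r=P[195:245,185:240].reshape(-1,3); r=r[r[:,2]>.108]
print(cv2.minAreaRect((r[:,:2]*1000).astype(np.float32)))
# rail
r=P[225:250,290:425].reshape(-1,3); r=r[(r[:,2]>.108)&(r[:,2]<.125)]
print(len(r),r.mean(0),np.polyfit(r[:,1],r[:,0],1),r.min(0),r.max(0),cv2.minAreaRect((r[:,:2]*1000).astype(np.float32)))
# low walls
r=P[170:250,290:425].reshape(-1,3); r=r[(r[:,2]>.05)&(r[:,2]<.059)]
print(cv2.minAreaRect((r[:,:2]*1000).astype(np.float32)))
E
```

```text
0.01 270 [0.51090153 0.17690015 0.01021403] [0.60715723 0.29326839 0.05977462] [0.5745778  0.25060615 0.03846784]
0.06 74 [0.53282876 0.21770022 0.06030207] [0.57760692 0.28881106 0.09998836] [0.54806765 0.25389805 0.07743642]
0.1 146 [0.56393961 0.21806769 0.10163578] [0.58512127 0.28980193 0.12536779] [0.57351585 0.25265495 0.11861474]
((525.484130859375, 166.617431640625), (268.9042663574219, 30.06047248840332), 60.84563064575195)
214 [ 0.51189518 -0.12591307  0.1147892 ] [-0.01535124  0.50996226] [ 0.50735027 -0.22497263  0.108116  ] [ 0.51595449 -0.01519229  0.11936658] ((511.958251953125, -120.09651947021484), (6.547208786010742, 209.74349975585938), 1.0282071828842163)
((594.1826171875, -112.76914978027344), (170.70155334472656, 280.8348693847656), 0.9501910209655762)
```

View pics/c1.png

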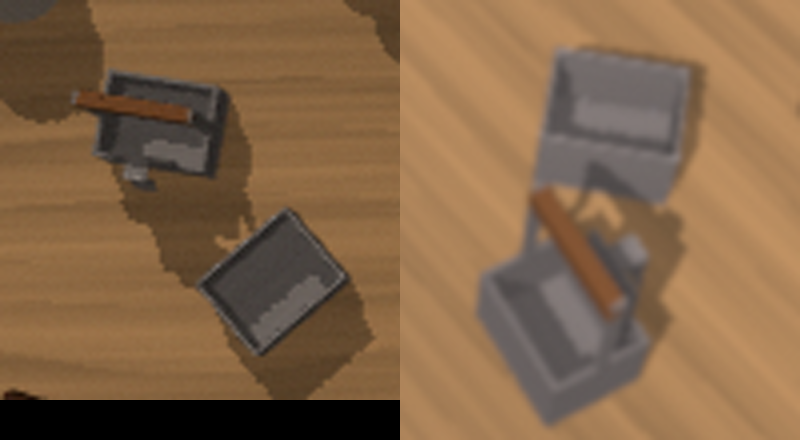

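View pics/c2.png

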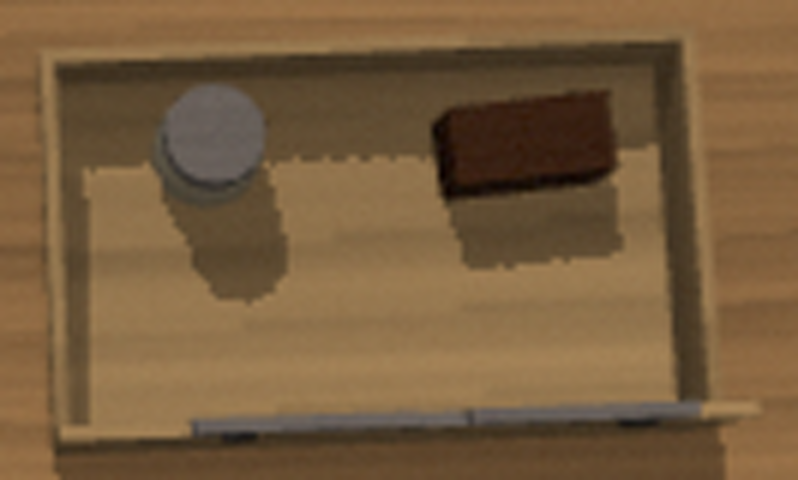

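```bash
python3 - <<'E'
from h import *
s=np.load('pics/s0.npz'); t=np.load('pics/t0.npz')
c=lambda im,u,v,w,h,f: cv2.resize(im[v:v+h,u:u+w],None,fx=f,fy=f,interpolation=cv2.INTER_CUBIC)
a=c(t['im'],320,228,100,20,8); b=c(s['im'],205,100,100,55,8)[:,:800]
cv2.imwrite('pics/c3.png',np.vstack([a,b]))
P=cloud('top',t['d'])
for u in range(318,416): 
    col=P[234:247,u]; i=np.argmax(col[:,2]); print(u,np.round(col[i]*1000,0).astype(int),end=';')
m=arm.camera_model('scene')
def pix(n,p):
    m=arm.camera_model(n); q=m['mtx']@(m['camera_from_world']@[*p,1])[:3]; return q[:2]/q[2]
print()
for y in (-.06,-.1,-.14,-.18): print(y,pix('scene',[.512,y,.115]),pix('top',[.512,y,.115]))
E
```

```text
318 [509 -18 100];319 [511 -20 102];320 [513 -23 103];321 [513 -25 101];322 [510 -26 116];323 [510 -29 118];324 [509 -31 118];325 [512 -33 119];326 [510 -36 116];327 [512 -38 117];328 [509 -40 118];329 [509 -43 118];330 [512 -45 117];331 [509 -48 115];332 [514 -50 115];333 [514 -52 119];334 [509 -55 116];335 [509 -57 117];336 [514 -59 117];337 [514 -62 118];338 [514 -64 116];339 [509 -66 116];340 [509 -69 115];341 [509 -71 116];342 [509 -73 117];343 [513 -76 118];344 [509 -78 118];345 [511 -80 117];346 [511 -83 115];347 [513 -85 116];348 [513 -88 116];349 [511 -90 116];350 [513 -93 114];351 [513 -95 115];352 [511 -97 117];353 [ 511 -100  114];354 [ 511 -102  116];355 [ 513 -104  117];356 [ 513 -107  116];357 [ 513 -109  117];358 [ 513 -111  116];359 [ 510 -114  117];360 [ 510 -116  117];361 [ 511 -120  106];362 [ 511 -123  106];363 [ 513 -125  105];364 [ 511 -127  107];365 [ 510 -129  108];366 [ 513 -132  105];367 [ 510 -134  107];368 [ 510 -135  115];369 [ 512 -137  116];370 [ 514 -140  117];371 [ 510 -142  117];372 [ 512 -145  114];373 [ 512 -147  117];374 [ 512 -149  118];375 [ 50
[... 400 characters left out ...]
 -197  115];395 [ 513 -198  117];396 [ 511 -201  116];397 [ 513 -204  116];398 [ 513 -206  115];399 [ 513 -208  117];400 [ 513 -210  117];401 [ 510 -212  118];402 [ 513 -215  117];403 [ 515 -218  117];404 [ 513 -220  116];405 [ 515 -222  117];406 [ 515 -224  117];407 [ 511 -231  104];408 [ 511 -233  104];409 [ 511 -236  103];410 [ 511 -239  100];411 [ 511 -241  102];412 [ 511 -243  102];413 [ 516 -246  102];414 [ 513 -248  101];415 [ 513 -250  103];
-0.06 [260.97441043 148.19049727] [336.18863677 239.75576766]
-0.1 [250.80714138 138.22334037] [353.12102255 239.3994751 ]
-0.14 [241.02989886 128.63853349] [370.04629024 239.04333232]
-0.18 [231.62066252 119.41448969] [386.96444434 238.68733923]
```

View pics/c3.png

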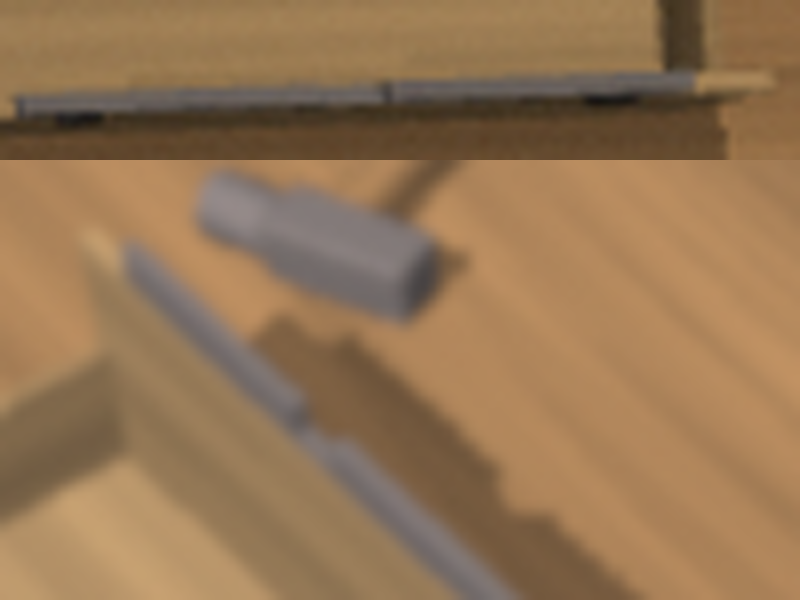

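The notch appears in the top view at u 361–367 (a gap in rail height), so its centre is near y = −0.126, and the scene crop agrees. Tote yaw is about 0.015. Next I'll fit the handle and plan the approach.

```bash
cat >> h.py <<'E'
def rows(target,yaw,n,start=None):
    """tool-axis shifts/turns (linear) for a downward tool; wrist-levelling left out"""
    s=arm.get_state(); p=s['eef_pos']; y=s['ee_rot'][2]
    dy=(yaw-y+np.pi)%(2*np.pi)-np.pi; d=(np.array(target)-p)/n
    for i in range(n):
        a=y+dy*i/n; c,q=np.cos(a),np.sin(a)
        print('%.2f | %.4f %.4f %.4f'%(-np.degrees(dy)/n, c*d[0]+q*d[1], q*d[0]-c*d[1], -d[2]))
E
python3 - <<'E'
from h import *
t=np.load('pics/t0.npz'); P=cloud('top',t['d'])
r=P[208:225,186:222].reshape(-1,3); r=r[(r[:,2]>.1)&(r[:,2]<.126)]
print(cv2.minAreaRect((r[:,:2]*1000).astype(np.float32)),r.mean(0),np.polyfit(r[:,1],r[:,0],1),np.percentile(r[:,2],[10,50,90]))
r=P[200:240,188:234].reshape(-1,3); r=r[(r[:,2]>.04)&(r[:,2]<.058)]
print(cv2.minAreaRect((r[:,:2]*1000).astype(np.float32)))
rows([.45,-.3,.21],arm.get_state()['ee_rot'][2]+.5,8)
E
```

```text
((574.2952880859375, 253.9302978515625), (72.79656219482422, 10.321259498596191), 79.56800079345703) [0.57351585 0.25265495 0.11861474] [0.17262944 0.52990016] [0.11580929 0.11939518 0.12172972]
((566.3932495117188, 255.71714782714844), (73.6724624633789, 72.24983978271484), 79.64937591552734)
-3.58 | -0.0452 0.0340 -0.0002
-3.58 | -0.0472 0.0311 -0.0002
-3.58 | -0.0491 0.0281 -0.0002
-3.58 | -0.0507 0.0250 -0.0002
-3.58 | -0.0522 0.0218 -0.0002
-3.58 | -0.0535 0.0185 -0.0002
-3.58 | -0.0545 0.0151 -0.0002
-3.58 | -0.0553 0.0117 -0.0002
```

move_arm(
  rows="0 0 -3.58 -0.045 0.034 0 0.06; 0 0 -3.58 -0.047 0.031 0 0.06; 0 0 -3.58 -0.049 0.028 0 0.06; 0 0 -3.58 -0.051 0.025 0 0.06; 0 0 -3.58 -0.052 0.022 0 0.06; 0 0 -3.58 -0.053 0.018 0 0.06; 0 0 -3.58 -0.054 0.015 0 0.06; 0 0 -3.58 -0.055 0.012 0 0.06",
)

```text
t: 1.1
eef_pos: [0.4495, -0.3, 0.2095]
ee_rot: [3.141, -0.0, -2.389]
force: [1.0, -0.2, 0.7]
width: 0.0599
gripper_force: 0.0
```

```bash
python3 - <<'E'
from h import *
s=arm.get_state(); print(s['eef_pos'],s['ee_rot'],s['t'])
rows([.56,.10,.21],-1.92,8)
E
```

```text
[ 0.44953568 -0.30003386  0.20947629] [ 3.14143772e+00 -1.88738346e-05 -2.38883280e+00] 1.1
-3.36 | -0.0443 0.0271 -0.0001
-3.36 | -0.0458 0.0244 -0.0001
-3.36 | -0.0471 0.0217 -0.0001
-3.36 | -0.0483 0.0189 -0.0001
-3.36 | -0.0493 0.0160 -0.0001
-3.36 | -0.0502 0.0131 -0.0001
-3.36 | -0.0509 0.0102 -0.0001
-3.36 | -0.0514 0.0072 -0.0001
```

move_arm(
  rows="0 0 -3.36 -0.044 0.027 0 0.05; 0 0 -3.36 -0.046 0.024 0 0.05; 0 0 -3.36 -0.047 0.022 0 0.05; 0 0 -3.36 -0.048 0.019 0 0.05; 0 0 -3.36 -0.049 0.016 0 0.05; 0 0 -3.36 -0.050 0.013 0 0.05; 0 0 -3.36 -0.051 0.010 0 0.05; 0 0 -3.36 -0.051 0.007 0 0.05",
)

```text
t: 2.1
eef_pos: [0.5598, 0.0985, 0.2094]
ee_rot: [3.141, -0.0, -1.92]
force: [0.9, -1.0, 0.4]
width: 0.05
gripper_force: 0.0
```

```bash
python3 - <<'E'
from h import *
rows([.574,.254,.18],-1.752,4)
E
```

```text
-2.40 | -0.0378 0.0099 0.0073
-2.40 | -0.0381 0.0084 0.0073
-2.40 | -0.0385 0.0067 0.0073
-2.40 | -0.0387 0.0051 0.0073
```

move_arm(
  rows="0 0 -2.4 -0.038 0.010 0.007 0.05; 0 0 -2.4 -0.038 0.008 0.007 0.05; 0 0 -2.4 -0.0385 0.007 0.007 0.05; 0 0 -2.4 -0.039 0.005 0.008 0.05; 0 0 0 0 0 0 0.05; 0 0 0 0 0 0.025 0.05; 0 0 0 0 0 0.025 0.05; 0 0 0 0 0 0 0.05",
)

```text
t: 3.1
eef_pos: [0.5733, 0.2512, 0.1286]
ee_rot: [3.139, -0.003, -1.755]
force: [0.2, 0.2, 0.4]
width: 0.05
gripper_force: 0.0
```

```bash
python3 - <<'E'
from h import *
s=arm.get_state();print(s['eef_pos'],s['ee_rot'],s['force'])
rows([.574,.254,.101],-1.752,2)
a,da=grab('scene','s1'); b,d=grab('top','t1')
c=lambda im,u,v,w,h,f: cv2.resize(im[v:v+h,u:u+w],None,fx=f,fy=f,interpolation=cv2.INTER_CUBIC)
cv2.imwrite('pics/c4.png',np.hstack([c(b,150,160,100,100,4),c(a,290,200,100,100,4)]))
E
```

```text
[0.57330461 0.25122269 0.12862787] [ 3.13855051e+00 -3.13675149e-03 -1.75512246e+00] [0.2315256  0.17169447 0.41460929]
-0.09 | -0.0014 -0.0001 0.0138
-0.09 | -0.0014 -0.0001 0.0138
```

View pics/c4.png

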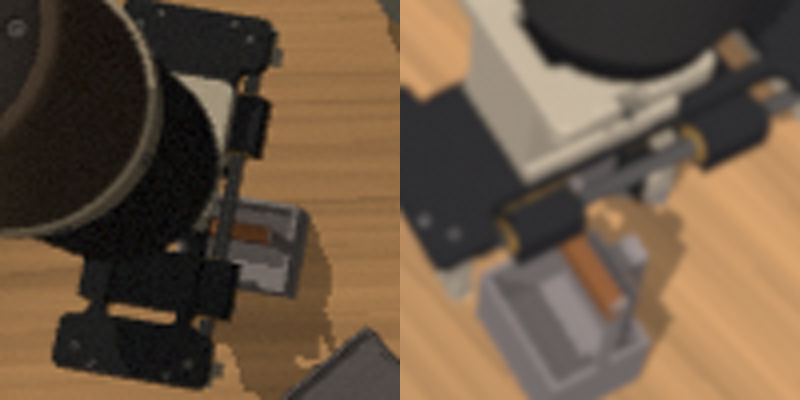

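The handle lies between the two fingers, so I'll descend and grip.

move_arm(
  rows="0 0 0 -0.001 0 0.014 0.05; 0 0 0 -0.002 0 0.014 0.05; 0 0 0 0 0 0 0.05; 0 0 0 0 0 0 0.0; 0 0 0 0 0 0 0.0; 0 0 0 0 0 0 0.0; 0 0 0 0 0 0 0.0; 0 0 0 0 0 0 0.0",
  squeeze=35,
)

```text
t: 4.2
eef_pos: [0.5756, 0.2557, 0.1035]
ee_rot: [-3.141, 0.0, -1.754]
force: [-4.8, -3.5, 21.5]
width: 0.0057
gripper_force: 10.2
```

move_arm(
  rows="0 0 0 0 0 0 0.0; 0 0 0 0 0 -0.01 0.0; 0 0 0 0 0 -0.03 0.0; 0 0 0 0 0 -0.04 0.0; 0 0 0 0 0 -0.04 0.0; 0 0 0 0 0 0 0.0;0 0 0 0 0 0 0.0",
)

```text
t: 5.08
eef_pos: [0.5749, 0.2556, 0.2225]
ee_rot: [3.141, 0.0, -1.754]
force: [-0.4, -0.4, 0.2]
width: 0.0007
gripper_force: 0.0
```

The grasp slipped off (width 0.7 mm, no load). I'll look again.

```bash
python3 - <<'E'
from h import *
s=arm.get_state();print(s['eef_pos'],s['ee_rot'],s['force'])
a,da=grab('scene','s2'); b,d=grab('top','t2')
c=lambda im,u,v,w,h,f: cv2.resize(im[v:v+h,u:u+w],None,fx=f,fy=f,interpolation=cv2.INTER_CUBIC)
cv2.imwrite('pics/c5.png',np.hstack([c(b,150,160,100,100,4),c(a,280,200,100,100,4)]))
E
```

```text
[0.57488994 0.25556274 0.22251437] [ 3.14129197e+00  3.05355748e-04 -1.75440035e+00] [-0.37037365 -0.43528673  0.15376091]
```

View pics/c5.png

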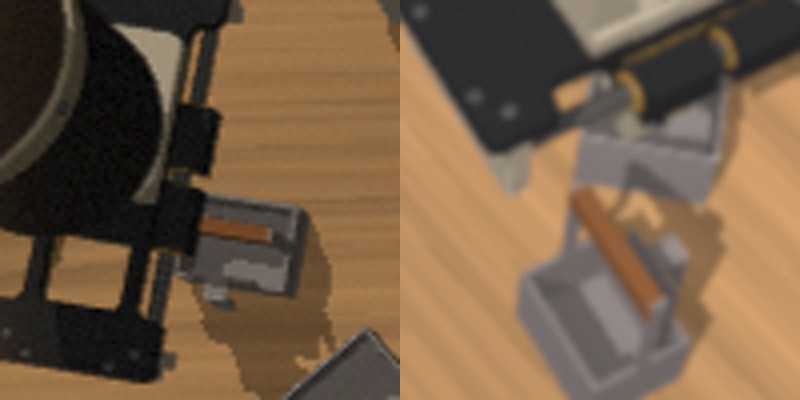

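```bash
python3 - <<'E'
from h import *
def pix(n,p):
    m=arm.camera_model(n); q=m['mtx']@(m['camera_from_world']@[*p,1])[:3]; return q[:2]/q[2]
s=np.load('pics/s1.npz');P=cloud('scene',s['d']);im=s['im']
print('tcp s1',pix('scene',[.5733,.2512,.1286]),pix('scene',[.574,.254,.12]))
# gripper-ish cloud between z .1 and .18 near tcp
t=np.load('pics/t2.npz');s2=np.load('pics/s2.npz')
for nm,n,d,z0,z1 in(('s1','scene',s['d'],.112,.135),('s1 hi','scene',s['d'],.135,.175),('s2','scene',s2['d'],.2,.24)):
    Q=cloud(n,d).reshape(-1,3); k=(abs(Q[:,0]-.574)<.09)&(abs(Q[:,1]-.254)<.06)&(Q[:,2]>z0)&(Q[:,2]<z1)
    r=Q[k]; print(nm,len(r)); print(np.round(r[np.argsort(r[:,0])][::max(1,len(r)//25)]*1000).astype(int).tolist())
# handle now
for n,d in(('top',t['d']),('scene',s2['d'])):
    Q=cloud(n,d).reshape(-1,3);k=(abs(Q[:,0]-.574)<.03)&(abs(Q[:,1]-.254)<.05)&(Q[:,2]>.1)&(Q[:,2]<.126)
    r=Q[k];print(n,len(r),r.mean(0),r.min(0),r.max(0),cv2.minAreaRect((r[:,:2]*1000).astype(np.float32)))
E
```

```text
tcp s1 [333.56604429 256.26065406] [333.85409325 259.65386584]
s1 134
[[571, 257, 119], [573, 264, 120], [574, 260, 119], [574, 258, 117], [575, 288, 117], [576, 275, 121], [576, 256, 121], [577, 263, 120], [577, 287, 123], [578, 278, 119], [578, 291, 118], [578, 265, 120], [579, 257, 121], [579, 252, 114], [579, 256, 112], [580, 272, 121], [580, 261, 121], [581, 285, 123], [581, 268, 116], [581, 265, 120], [582, 282, 119], [582, 290, 121], [583, 283, 119], [583, 286, 120], [584, 282, 118], [585, 280, 116], [585, 287, 115]]
s1 hi 68
[[536, 269, 154], [537, 269, 172], [538, 270, 170], [538, 269, 154], [539, 268, 150], [541, 268, 170], [541, 269, 168], [543, 268, 154], [543, 268, 169], [543, 268, 161], [544, 267, 169], [545, 267, 159], [546, 265, 164], [547, 267, 168], [547, 266, 164], [548, 268, 156], [548, 268, 160], [548, 248, 154], [548, 266, 157], [549, 266, 160], [549, 265, 163], [549, 250, 164], [549, 251, 158], [549, 252, 164], [549, 252, 167], [549, 260, 150], [550, 265, 154], [550, 262, 146], [550, 264, 152], [550, 257, 173], [551, 259, 150], [551, 265, 151], [552, 266, 165], [615, 248, 152]]
s2 1
[[579, 264, 240]]
top 90 [0.57098379 0.23864233 0.11834246] [0.56404664 0.21789839 0.1005218 ] [0.57955103 0.26130311 0.12389227] ((571.5439453125, 239.5213165283203), (42.886287689208984, 9.953115463256836), 79.99185943603516)
scene 282 [0.57693533 0.25794844 0.11716581] [0.56458755 0.2199847  0.10071093] [0.58602771 0.29186181 0.12365137] ((575.1866455078125, 255.8523406982422), (72.12349700927734, 10.565836906433105), 80.02049255371094)
```

```bash
python3 - <<'E'
from h import *
print(arm.finger_overhang)
for nm,tz in(('s1',.1286),('s2',.2225)):
    z=np.load(f'pics/{nm}.npz'); Q=cloud('scene',z['d']); 
    k=(abs(Q[...,0]-.574)<.09)&(abs(Q[...,1]-.256)<.03)&(Q[...,2]>.126)&(Q[...,2]<tz+.075)
    r=Q[k]; i=np.argsort(r[:,2])[:40]; vv,uu=np.nonzero(k)
    print(nm,[(int(uu[j]),int(vv[j]),*np.round(r[j]*1000).astype(int).tolist()) for j in i])
im=np.load('pics/s1.npz')['im'];im2=np.load('pics/s2.npz')['im']
c=lambda im,u,v,w,h,f: cv2.resize(im[v:v+h,u:u+w],None,fx=f,fy=f,interpolation=cv2.INTER_CUBIC)
o=np.hstack([c(im,290,225,80,100,5),c(im2,290,190,80,100,5)])
o=np.clip(o.astype(float)*1.4,0,255).astype(np.uint8); cv2.imwrite('pics/c6.png',o)
E
```

```text
0.008
s1 [(349, 250, 549, 264, 144), (348, 249, 550, 262, 146), (350, 249, 549, 265, 149), (348, 248, 550, 262, 149), (355, 247, 539, 268, 150), (347, 247, 551, 259, 150), (348, 247, 549, 260, 150), (353, 248, 544, 268, 150), (349, 249, 551, 265, 151), (317, 263, 615, 250, 152), (349, 248, 550, 264, 152), (316, 262, 615, 248, 152), (318, 265, 616, 255, 152), (351, 248, 548, 266, 152), (356, 246, 538, 269, 154), (350, 248, 550, 265, 154), (357, 245, 536, 269, 154), (344, 241, 548, 248, 154), (354, 247, 543, 268, 154), (348, 246, 550, 260, 155), (349, 247, 550, 263, 155), (352, 248, 548, 268, 156), (350, 247, 549, 264, 156), (353, 247, 545, 268, 156), (355, 246, 541, 269, 156), (356, 245, 538, 268, 156), (354, 246, 543, 268, 157), (351, 247, 548, 266, 157), (345, 241, 549, 251, 158), (344, 240, 549, 248, 158), (349, 246, 551, 263, 159), (353, 246, 545, 267, 159), (345, 240, 548, 250, 159), (352, 247, 548, 268, 160), (357, 244, 537, 269, 160), (344, 239, 548, 247, 160), (351, 246, 549, 266, 160), (352, 246, 547, 267, 161), (354, 245, 543, 268, 161), (355, 245, 542, 269, 161)]
s2 [(343, 
[... 373 characters left out ...]
337, 234, 592, 263, 246), (350, 228, 569, 268, 246), (347, 229, 574, 266, 246), (342, 232, 584, 265, 246), (335, 232, 592, 259, 246), (344, 230, 579, 265, 247), (346, 229, 575, 266, 247), (336, 234, 594, 262, 247), (343, 231, 581, 265, 247), (348, 229, 573, 268, 247), (333, 229, 592, 253, 247), (339, 233, 589, 264, 247), (349, 228, 571, 267, 247), (333, 228, 591, 252, 248), (336, 233, 593, 262, 248), (334, 230, 592, 256, 248), (353, 226, 563, 269, 248), (338, 233, 591, 264, 248), (350, 227, 569, 267, 248), (335, 231, 592, 258, 249), (342, 231, 584, 265, 249), (351, 227, 568, 269, 249), (348, 228, 573, 267, 249), (341, 232, 586, 266, 249), (340, 232, 588, 265, 249), (336, 232, 593, 261, 250)]
```

View pics/c6.png

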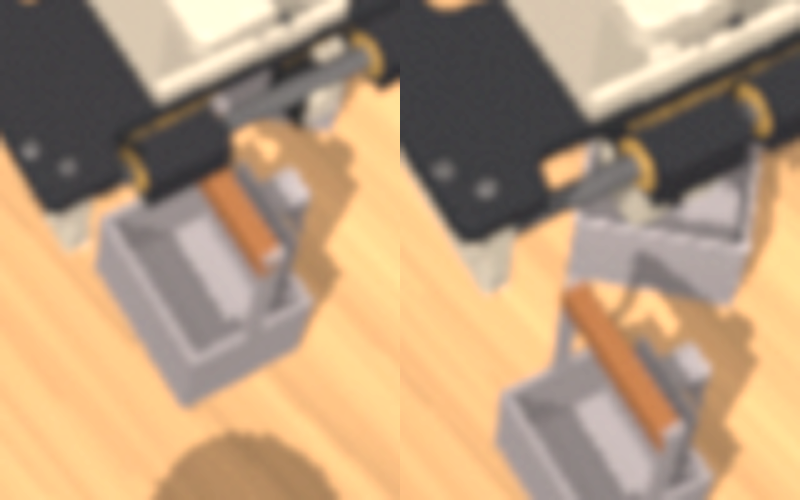

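The depth data puts the visible fingertips about 16–18 mm behind the TCP, not 8 mm ahead of it. That means the pads only caught the top edge of the bar. The pocket hasn't moved, so I'll regrasp about 25 mm lower.

move_arm(
  rows="0 0 0 0.001 0 0 0.05; 0 0 0 0.001 0 0.03 0.05; 0 0 0 0 0 0.03 0.05; 0 0 0 0 0 0.03 0.05; 0 0 0 0 0 0.02 0.05; 0 0 0 0 0 0.018 0.05; 0 0 0 0 0 0.015 0.05; 0 0 0 0 0 0 0.05",
  squeeze=35,
)

```text
t: 6.18
eef_pos: [0.5742, 0.2532, 0.0783]
ee_rot: [3.14, -0.002, -1.754]
force: [0.9, 0.3, -0.5]
width: 0.0497
gripper_force: 0.0
```

move_arm(
  rows="0 0 0 0 0 0 0; 0 0 0 0 0 0 0; 0 0 0 0 0 0 0; 0 0 0 0 0 0 0; 0 0 0 0 0 0 0",
)

```text
t: 6.8
eef_pos: [0.5747, 0.2536, 0.0796]
ee_rot: [3.141, 0.0, -1.754]
force: [-0.9, -0.1, 2.7]
width: 0.0097
gripper_force: 35.0
```

move_arm(
  rows="0 0 0 0 0 -0.005 0; 0 0 0 0 0 -0.015 0; 0 0 0 0 0 -0.03 0; 0 0 0 0 0 -0.04 0; 0 0 0 0 0 -0.04 0; 0 0 0 0 0 0 0; 0 0 0 0 0 0 0",
)

```text
t: 7.68
eef_pos: [0.5745, 0.2535, 0.2098]
ee_rot: [3.141, 0.001, -1.754]
force: [-0.4, -0.4, -2.2]
width: 0.0097
gripper_force: 35.0
```

```bash
python3 - <<'E'
from h import *
s=arm.get_state();print(s['eef_pos'],s['ee_rot'],s['force'],s['width'])
z=[.57,-.05,.21]
rows(z,-1.754+.197,8)
E
```

```text
[0.5744692  0.25354152 0.20984226] [ 3.14142437e+00  5.55836542e-04 -1.75449503e+00] [-0.41195108 -0.39789402 -2.16413781] 0.009679974355416296
-1.41 | 0.0374 -0.0064 -0.0000
-1.41 | 0.0376 -0.0055 -0.0000
-1.41 | 0.0377 -0.0045 -0.0000
-1.41 | 0.0378 -0.0036 -0.0000
-1.41 | 0.0379 -0.0027 -0.0000
-1.41 | 0.0379 -0.0017 -0.0000
-1.41 | 0.0379 -0.0008 -0.0000
-1.41 | 0.0379 0.0001 -0.0000
```

move_arm(
  rows="0 0 -1.41 0.037 -0.006 0 0; 0 0 -1.41 0.038 -0.0055 0 0; 0 0 -1.41 0.038 -0.0045 0 0; 0 0 -1.41 0.038 -0.0035 0 0; 0 0 -1.41 0.038 -0.0025 0 0; 0 0 -1.41 0.038 -0.002 0 0; 0 0 -1.41 0.038 -0.001 0 0; 0 0 -1.41 0.038 0 0 0",
)

```text
t: 8.68
eef_pos: [0.5694, -0.0521, 0.2084]
ee_rot: [3.139, -0.0, -1.557]
force: [0.2, -0.5, -1.3]
width: 0.0097
gripper_force: 35.0
```

```bash
python3 - <<'E'
from h import *
rows([.545,-.11,.19],-1.557,4)
E
```

```text
0.01 | 0.0144 0.0063 0.0046
0.01 | 0.0144 0.0063 0.0046
0.01 | 0.0144 0.0063 0.0046
0.01 | 0.0144 0.0063 0.0046
```

move_arm(
  rows="0 0 0 0.0144 0.0063 0.0045 0; 0 0 0 0.0144 0.0063 0.0045 0; 0 0 0 0.0144 0.0063 0.0045 0; 0 0 0 0.0144 0.0063 0.0045 0; 0 0 0 0 0 0 0; 0 0 0 0 0 0 0;0 0 0 0 0 0 0",
)

```text
t: 9.55
eef_pos: [0.5461, -0.1084, 0.1917]
ee_rot: [-3.141, 0.0, -1.557]
force: [0.9, -0.3, -1.6]
width: 0.0097
gripper_force: 35.0
```

```bash
python3 - <<'E'
from h import *
s=arm.get_state();print(s['eef_pos'],s['ee_rot'],s['force'],s['width'])
a,da=grab('scene','s3'); b,d=grab('top','t3')
c=lambda im,u,v,w,h,f: cv2.resize(im[v:v+h,u:u+w],None,fx=f,fy=f,interpolation=cv2.INTER_CUBIC)
o=np.hstack([c(b,320,190,80,100,5),c(a,200,80,80,100,5)])
cv2.imwrite('pics/c7.png',np.clip(o*1.3,0,255).astype(np.uint8))
E
```

```text
[ 0.54613806 -0.10839441  0.19172928] [-3.14118452e+00  4.09268175e-05 -1.55690934e+00] [ 0.89218106 -0.30213482 -1.64774751] 0.009736153531711958
```

View pics/c7.png

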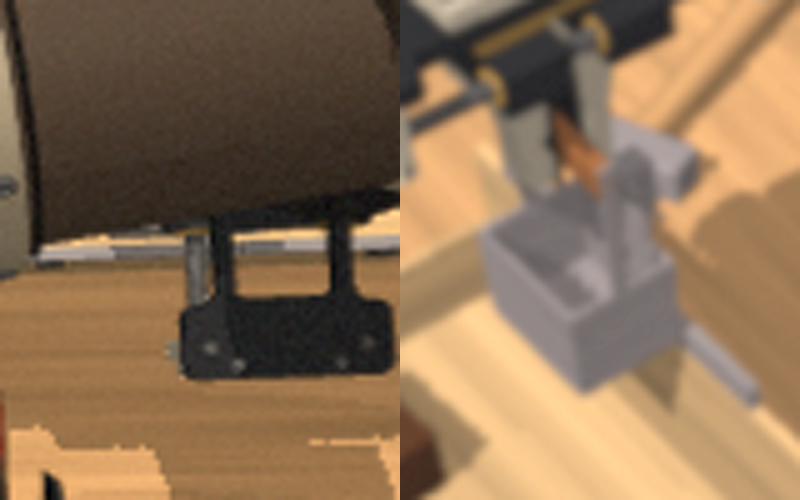

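The pocket is held level beside the rail (box at crop (580,270)). I'll measure its faces against the rail with the scene depth.

```bash
python3 - <<'E'
from h import *
s=np.load('pics/s3.npz'); P=cloud('scene',s['d']).reshape(-1,3)
e=np.array([.5461,-.1084]); psi=.0155
c,q=np.cos(psi),np.sin(psi)
L=P.copy(); d=P[:,:2]-e; L[:,0]=c*d[:,0]+q*d[:,1]; L[:,1]=-q*d[:,0]+c*d[:,1]; L[:,2]-=.1121
L=L*1000
k=(abs(L[:,0])<50)&(abs(L[:,1])<50)&(L[:,2]>-6)&(L[:,2]<85); B=L[k]
# outer faces (mid height)
m=B[(B[:,2]>5)&(B[:,2]<42)]
fx=m[(m[:,0]>22)&(abs(m[:,1])<28)]; fy=m[(m[:,1]>29)&(abs(m[:,0])<20)]
print('x face',len(fx),np.median(fx,0),np.polyfit(fx[:,1],fx[:,0],1),np.polyfit(fx[:,2],fx[:,0],1)); print('y face',len(fy),np.median(fy,0),np.polyfit(fy[:,0],fy[:,1],1),np.polyfit(fy[:,2],fy[:,1],1))
r=B[(B[:,0]>-20)]; print('z hist',np.histogram(B[:,2],bins=np.arange(-6,86,4)))
st=L[(L[:,0]<-26)&(L[:,0]>-50)&(abs(L[:,1])<25)&(L[:,2]>55)&(L[:,2]<90)]
print('strap',len(st),st.min(0) if len(st) else 0,st.max(0) if len(st) else 0,np.median(st,0)); print(np.round(st[::max(1,len(st)//25)]).astype(int).tolist())
E
```

```text
x face 130 [28.43470457  0.32195762 24.23961947] [-4.05090430e-03  2.84557612e+01] [1.27723946e-02 2.81463357e+01]
y face 179 [-0.22635929 37.55508417 23.72542928] [-1.45678588e-02  3.74989590e+01] [-1.01580183e-03  3.75230104e+01]
z hist (array([  5,  36, 145,  65,  65,  66,  64,  81,  69,  80,  82,  82,  88,
       106,  74,  24,  20,  21,  14,  17,  22,  41]), array([-6, -2,  2,  6, 10, 14, 18, 22, 26, 30, 34, 38, 42, 46, 50, 54, 58,
       62, 66, 70, 74, 78, 82]))
strap 61 [-41.17020639  -6.11519022  55.5682982 ] [-26.21064953  22.12551644  81.90191446] [-35.88686053   6.26812354  78.48915039]
[[-39, -6, 79], [-34, -6, 79], [-35, -1, 81], [-38, 3, 82], [-29, -3, 81], [-32, 0, 81], [-36, 1, 79], [-39, 5, 80], [-29, 0, 80], [-32, 4, 81], [-36, 6, 80], [-40, 7, 79], [-28, 6, 82], [-33, 6, 79], [-36, 9, 80], [-27, 7, 80], [-31, 8, 78], [-37, 7, 75], [-29, 8, 77], [-37, 3, 69], [-38, 9, 72], [-38, -3, 61], [-38, 4, 66], [-27, 14, 77], [-37, 6, 65], [-27, 17, 76], [-39, 7, 61], [-37, 9, 61], [-28, 20, 72], [-40, 8, 56], [-27, 22, 56]]
```

```bash
python3 - <<'E'
from h import *
d=np.load('pics/s0.npz')['d']; d1=np.load('pics/s1.npz')['d']
for D in(d,d1):
    P=cloud('scene',D).reshape(-1,3)
    k=(P[:,2]>.112)&(P[:,2]<.12)&(abs(P[:,0]-.512)<.012)&(P[:,1]>-.23)&(P[:,1]<-.02); r=P[k]
    print(len(r),cv2.minAreaRect((r[:,:2]*1000).astype(np.float32)),np.median(r,0),np.polyfit(r[:,1]+.126,r[:,0],1))
    y=np.sort(r[:,1]); g=np.diff(y); i=g.argmax(); print('gap',y[i],y[i+1])
    k=(P[:,2]>.101)&(P[:,2]<.109)&(abs(P[:,0]-.512)<.006)&(P[:,1]>-.16)&(P[:,1]<-.09); print(np.round(np.sort(P[k][:,1])*1000))
P=cloud('scene',d).reshape(-1,3); k=(P[:,2]>.04)&(P[:,2]<.1)&(abs(P[:,0]-.514)<.01)&(abs(P[:,1]+.126)<.07);r=P[k];print('inner face',len(r),np.polyfit(r[:,1]+.126,r[:,0],1),np.polyfit(r[:,2],r[:,0],1))
E
```

```text
191 ((512.935546875, -125.40233612060547), (8.262124061584473, 200.0798797607422), 1.2491730451583862) [ 0.51339461 -0.1066836   0.11472717] [-0.01669236  0.51340826]
gap -0.13235614926620592 -0.11645900641113244
[-158. -157. -154. -152. -149. -147. -146. -144. -144. -142. -140. -135.
 -135. -134. -133. -132. -132. -132. -131. -131. -130. -128. -127. -127.
 -126. -124. -123. -120. -119. -117. -116. -115. -112. -111. -109. -105.
 -104. -103. -100.  -98.  -97.  -96.  -92.]
182 ((512.9569091796875, -124.44412994384766), (7.935295581817627, 199.5496368408203), 0.7845085263252258) [ 0.51345657 -0.10576917  0.11481566] [-0.01530538  0.51333381]
gap -0.13340599131042646 -0.1151050698468537
[-157. -157. -152. -150. -149. -145. -144. -139. -137. -135. -134. -133.
 -133. -133. -132. -131. -128. -128. -127. -125. -125. -122. -121. -120.
 -117. -116. -115. -110. -108. -107. -107. -104. -103.  -99.  -96.  -94.
  -94.  -92.  -90.]
inner face 505 [-0.01544686  0.51564713] [0.00144042 0.51551464]
```

move_arm(
  rows="0 0 0 0.006 0.0002 0 0; 0 0 0 0.006 0.0003 0 0; 0 0 0 0.0054 0.0002 0 0; 0 0 0 0 0 0 0; 0 0 0 0 0 0 0; 0 0 0 0 0 0 0",
)

```text
t: 10.4
eef_pos: [0.5454, -0.126, 0.1916]
ee_rot: [-3.142, 0.0, -1.557]
force: [0.0, -0.3, -1.7]
width: 0.0098
gripper_force: 35.0
```

```bash
python3 - <<'E'
from h import *
s=arm.get_state();print(s['eef_pos'],s['force'])
rows([.5452,-.1258,.150],-1.5555,4)
E
```

```text
[ 0.54540658 -0.12601445  0.19156944] [ 0.01500108 -0.26331754 -1.69148162]
-0.03 | -0.0001 0.0001 0.0104
-0.03 | -0.0001 0.0001 0.0104
-0.03 | -0.0001 0.0001 0.0104
-0.03 | -0.0001 0.0001 0.0104
```

move_arm(
  rows="0 0 0 0 0 0.01 0; 0 0 0 0 0 0.01 0; 0 0 0 0 0 0.01 0; 0 0 0 0 0 0.008 0; 0 0 0 0 0 0.004 0; 0 0 0 0 0 0.004 0; 0 0 0 0 0 0 0",
)

```text
t: 11.28
eef_pos: [0.5453, -0.1261, 0.1454]
ee_rot: [3.141, 0.0, -1.557]
force: [1.0, 0.3, -1.6]
width: 0.0097
gripper_force: 35.0
```

move_arm(
  rows="0 0 0 0 0 0.004 0; 0 0 0 0 0 0.004 0; 0 0 0 0 0 0.004 0; 0 0 0 0 0 0.004 0; 0 0 0 0 0 0.004 0; 0 0 0 0 0 0 0; 0 0 0 0 0 0 0",
)

```text
t: 12.15
eef_pos: [0.5455, -0.1261, 0.1256]
ee_rot: [-3.142, -0.0, -1.557]
force: [0.7, -0.3, -2.6]
width: 0.0097
gripper_force: 35.0
```

move_arm(
  rows="0 0 0 0 0 0.002 0; 0 0 0 0 0 0.002 0; 0 0 0 0 0 0.002 0; 0 0 0 0 0 0.002 0; 0 0 0 0 0 0.001 0; 0 0 0 0 0 0 0",
)

```text
t: 12.9
eef_pos: [0.5453, -0.1261, 0.1165]
ee_rot: [3.141, -0.0, -1.557]
force: [-0.1, -0.0, -2.6]
width: 0.01
gripper_force: 35.0
```

move_arm(
  rows="0 0 0 0 0 0.002 0; 0 0 0 0 0 0.002 0; 0 0 0 0 0 0.001 0; 0 0 0 0 0 0.001 0; 0 0 0 0 0 0 0; 0 0 0 0 0 0 0",
)

```text
t: 13.65
eef_pos: [0.5454, -0.1261, 0.1106]
ee_rot: [-3.142, -0.0, -1.557]
force: [-0.5, 0.6, -2.2]
width: 0.0096
gripper_force: 35.0
```

```bash
python3 - <<'E'
from h import *
s=arm.get_state();print(s['eef_pos'],s['force'],s['moment'])
E
```

```text
[ 0.54542697 -0.12610368  0.11059782] [-0.49250734  0.58177684 -2.17986191] [ 0.03762763  0.11037412 -0.03830597]
```

move_arm(
  rows="0 0 0 0 0 0.001 0; 0 0 0 0 0 0.0005 0; 0 0 0 0 0 0.0005 0; 0 0 0 0 0 0 0; 0 0 0 0 0 0 0",
)

```text
t: 14.28
eef_pos: [0.5454, -0.1261, 0.1086]
ee_rot: [-3.142, -0.0, -1.557]
force: [0.1, 0.4, -2.6]
width: 0.0094
gripper_force: 35.0
```

move_arm(
  rows="0 0 0 0 0 0.0005 0; 0 0 0 0 0 0.0005 0; 0 0 0 0 0 0.0005 0; 0 0 0 0 0 0 0; 0 0 0 0 0 0 0",
)

```text
t: 14.9
eef_pos: [0.5459, -0.1262, 0.1079]
ee_rot: [-3.14, -0.0, -1.557]
force: [-0.5, 0.0, 5.7]
width: 0.0099
gripper_force: 35.0
```

Upward contact force appeared right at the home height, so the strap is seated. Releasing now.

move_arm(
  rows="0 0 0 0 0 -0.0003 0.012; 0 0 0 0 0 0 0.016; 0 0 0 0 0 0 0.022; 0 0 0 0 0 0 0.028; 0 0 0 0 0 0 0.03; 0 0 0 0 0 0 0.03",
)

```text
t: 15.65
eef_pos: [0.5453, -0.1261, 0.1073]
ee_rot: [3.141, 0.0, -1.557]
force: [0.8, 0.3, -0.3]
width: 0.0303
gripper_force: 0.0
```

move_arm(
  rows="0 0 0 0 0 -0.01 0.03; 0 0 0 0 0 -0.02 0.03; 0 0 0 0 0 -0.03 0.03; 0 0 0 0 0 -0.04 0.03; 0 0 0 0 0 -0.04 0.03; 0 0 0 0 0 0 0.03; 0 0 0 0 0 0 0.03",
)

```text
t: 16.52
eef_pos: [0.5452, -0.126, 0.2476]
ee_rot: [-3.141, 0.0, -1.557]
force: [-0.5, 0.6, -0.8]
width: 0.0297
gripper_force: 0.0
```

```bash
python3 - <<'E'
from h import *
s=arm.get_state();print(s['eef_pos'],s['force'],s['t'])
a,da=grab('scene','s4')
P=cloud('scene',da).reshape(-1,3); o=np.array([.5942,-.1128]); psi=.0155;c,q=np.cos(psi),np.sin(psi)
L=P.copy();d=P[:,:2]-o;L[:,0]=c*d[:,0]+q*d[:,1];L[:,1]=-q*d[:,0]+c*d[:,1];L*=1000
k=(L[:,0]>-40)&(L[:,0]<-5)&(abs(L[:,1]+12)<25)&(L[:,2]>36)&(L[:,2]<74);f=L[k];f=f[f[:,0]>-26]
print('xface',len(f),np.median(f,0),np.polyfit(f[:,1],f[:,0],1),np.polyfit(f[:,2],f[:,0],1))
k=(abs(L[:,0]+49)<20)&(L[:,1]>17)&(L[:,1]<32)&(L[:,2]>36)&(L[:,2]<74);f=L[k];print('yface',len(f),np.median(f,0),np.polyfit(f[:,2],f[:,1],1))
k=(abs(L[:,0]+49)<8)&(abs(L[:,1]+12)<30)&(L[:,2]>138)&(L[:,2]<158);f=L[k];print('handle top',np.median(f,0),np.percentile(f[:,2],90))
k=(abs(L[:,0]+82)<8)&(abs(L[:,1]+12)<9)&(L[:,2]>98)&(L[:,2]<125);f=L[k];print('strap',np.median(f,0))
E
```

```text
[ 0.54518221 -0.12600543  0.24761367] [-0.50602052  0.64714191 -0.83700001] 16.525
xface 91 [-21.86202603 -12.27555414  55.54138858] [ 7.54178536e-04 -2.18943181e+01] [  0.03756385 -23.99484422]
yface 146 [-49.01140191  24.69743902  54.69451835] [-4.24525175e-03  2.49116542e+01]
handle top [-44.51729012 -11.19682233 147.34500576] 149.19871158708767
strap [-80.87744019 -12.36227224 108.52922676]
```

```bash
python3 -c "
from station import arm; print(arm.job_done())"
```

```text
the job is handed in; nothing more can be done
None
```

The pocket hangs in the rail's notch inside the tote, released and upright (about 0.04 rad of tilt, origin about 29 mm above the tote's underside), and the job is handed in; the first grasp slipped off the handle, the second held, and I lowered the strap straight into the notch instead of sliding it along the rail.

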